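# Close up the bench kiln

## Robot

A 6-joint arm with a two-finger parallel gripper is mounted at the origin on the work surface. World frame = base frame: x ahead of the robot, y to its left, z up, the work surface at z = 0. Lengths are in m, angles in rad, forces in N, time in s.
With the tool pointing down it reaches from about 0.35 to 0.975 m from the base axis. Payload 7.1 kg.
Tool frame: the origin (TCP) lies midway between the tips of the shut fingers; the grasp point (between the pads) lies behind it (r.pinch_z is the z of the grasp point in the tool frame, in m); z points along the fingers, y is the line along which they close (so a half turn about z gives the same grasp; the last joint's range is limited). The gripper opens to 88 mm and grips with 3 to 60 N. Pads are 20 mm wide; open, the fingers measure 115 mm over their backs; the gripper's body (75 mm by 178 mm) begins 61 mm behind the grasp point.
Start: joints at [-1.324, 0.423, 1.63, -0, 1.089, -0.019], TCP at [0.164, -0.603, 0.223] pointing down, gripper open.
Joint ranges: [-3, 3], [-0.9, 2.11], [0.09, 2.58], [-1.31, 4.45], [0.11, 2.69], [-2.54, 2.54]. Speed limits (rad/s): [2.39, 2.39, 3.01, 3.14, 3.14, 3.14].

## Interface

Orientations are given as a unit quaternion [w, x, y, z].
In Python, from rig import r gives the robot as it stands. The module is installed in compiled form; this text tells all that it offers.
- The arm moves only by the tool play_rows, never from a script. Its argument "moves" is text: rows parted by semicolons, each of 7 numbers parted by spaces: the gripper's target within -1 to 1 (fully open at 1, half-way at 0, shut at -1), then the shift along the tool's x, y, z in m, then the turn, a rotation vector about the tool's x, y, z in rad. In form: gripper tx ty tz rx ry rz; .... A call has exactly 10 rows; each row shifts and turns the commanded pose from where the row before left it, along the tool's axes as they then stand; what a row does not reach is not made up. A row lasts 1/10 s, in which the tool goes at most 50 mm and 8.59 degrees, less where a joint would pass 70% of its speed; a pose out of reach is approached as far as the arm can. A call with a gripper value outside its range is refused whole. The fingers move at their own pace and stop on an object; "squeeze" is the grip in N (left out, the last holds). Time passes only in rows, so rows that do not move let the fingers close, or fill a call up. It gives the time, the measured TCP pose, the force, the opening and the grip force at its end, in the units of the state.
- r.read_state(): the state, without advancing time (a new reading comes with each control period).
- r.grab_frame(name): name is "side" or "top"; returns the picture (480x640x3 uint8, red, green, blue); there is no depth.
- r.calibration(name): a dict with "mtx" (3x3 intrinsics, pixels), "k1" (the pictures are not rectified: a ray, as slopes to the right and down, at radius r is drawn at 1 + k1 r^2 times it, then the intrinsics apply), "T" (4x4, takes a point from camera to world coordinates). Camera axes: x right, y down, z forward; pixel columns grow to the right and rows downward; lengths in m; the calibration is good to about 2 mm. A picture is of the moment at which its call begins. calibration takes no time and is no camera call.
- r.job_done(): hands the job in; it is judged then, once.
The state is a dict: "time_s": time; "joint_positions": joint angles; "joint_velocities": joint speeds; "joint_torque": joint torques, N m; "tool_pos": TCP position; "tool_rot": TCP orientation; "wrist_force": force on the tool from outside, world axes, zero at the start; "ft_torque": the same for the moment, N m; "opening": finger opening in m; "grasp_force": force on a finger pad.
Only numpy, scipy, OpenCV 4.12 (cv2) and the standard library are available. Lean on these libraries where they do the work, as an engineer would, in place of code of your own. Each camera call takes 0.05 s, during which the arm holds its last target. There are 200 camera calls.

## Task

Get the small, cold bench kiln ready for its next run: push the bead tray all the way home to its stop, then swing the kiln's door shut and press it, without slamming, until the sprung latch rides over the strike and snaps in, so that the door stays shut by itself. Never press the closing door harder than about 25 N, leave the other things on the bench alone, and end with the robot clear of everything.

Things in the scene. Friction and masses are not known exactly. Their poses are not given: they have to be found in the camera images.
- kiln: small grey bench kiln, fixed, 250 deep x 220 wide x 160 mm high; a controller on its roof, from 150 mm behind the front, reaches 190 mm. Origin on the bench under the middle of its front face; x points level into the kiln, y to its left, z up. The opening (144 mm wide, 50 to 135 mm high up) faces the robot. A strike bracket at its right (y -118 to -140 mm) stands 37 to 51 mm out in front
- door (a joint): door angle (rad): 0 = square across the front, grows as it opens towards the robot and to the left; starts at 1.55 to 1.85 and stays where it is left. The frame with stop, gasket and strike is shimmed out by an amount that differs each time and is not given: the latched angle lies anywhere from 0.01 to 0.085; the latch first meets the strike at about 0.11 to 0.18
- door_hinge (a point): point on the door's upright hinge axis, 90 mm above the bench, at the left end of the front face (kiln x 0, y +110 mm); its axes turn with the door. In these the door spans y 0 to -220 mm (free edge), x -35 (flat outer face) to 0 mm (edge of its rim), 22 to 158 mm above the bench. A wooden handle stands 32 mm out of the face, 43 to 53 mm above the bench
- door_face (a point): point on the door's outer face 170 mm from the hinge axis, 120 mm above the bench, 38 mm below the door's top: a good place to push. Axes as door_hinge; its +x is the way of closing. Pushed here, the latch rides over the strike at about 8 to 11 N; then come a soft gasket, the snap, and 1 to 3 mm later a rigid stop where the force climbs steeply: 14 to 20 N means fully in
- latch (a joint): how far the brass latch tongue is pushed into the door (m): 0 = out, 0.005 to 0.008 while riding over the strike, 0 again once snapped in behind it. The tongue stands 16 mm out of the door's free edge, 110 mm above the bench, bevelled on the closing side
- tray (a joint): how far the bead tray stands out from its stop (m): 0 = fully home; starts at 0.05 to 0.09. It slides along the kiln's x axis with about 3 N of friction; at the stop the force rises steeply
- tray_front (a point): point on the outer face of the tray's upright steel front plate, in its middle, 120 mm above the bench; axes parallel to the kiln's. The plate is 120 mm wide, from 60 to 130 mm above the bench. When home it still stands 12 mm in front of the kiln's front face; the shut door has room for it
- jar_mid (a point): centre of a bystander: glass jar with a steel cap, 64 mm across, 100 mm high
- pot_mid (a point): centre of a bystander: white ceramic pot, 80 mm across, 70 mm high
- marver_mid (a point): centre of a bystander's plate: graphite paddle with a wooden handle, 210 x 70 x 16 mm, lying flat on the bench

How it is judged:
By the outcome, as a careful person would: the job done as asked, in the order asked, and still so for the second after the job is handed in, with the robot touching nothing.
It also fails if it takes over 70 s, if anything falls off the work surface, if the arm or the gripper's body presses on something with over 40 N, if the wrist force passes 120 N, or if a joint passes its speed limit or range.

## Working session

There is one attempt and no reset: what is moved stays moved. The work goes in short steps, Python scripts to look and compute and a tool call to move; the robot and the scene stay as the last step left them, time stands still between calls to the robot, and variables do not carry over. Pictures are saved under pics/ and viewed, at most 10 in all, crops included, and the job is handed in when it is done.

Besides the shell and the picture viewer there is one more tool, called by a JSON object that holds its "api" and its "payload". play_rows: Moves the arm, as the interface text tells. Its arguments: {"type":"object","properties":{"moves":{"type":"string"},"squeeze":{"type":"number"}},"required":["moves"]}

```bash
mkdir -p pics; python3 - <<'E'
from rig import r
import cv2,numpy as np
for n in("side","top"):
    cv2.imwrite(f"pics/{n}0.png",r.grab_frame(n)[:,:,::-1]); c=r.calibration(n); print(n,c["mtx"],c["k1"],c["T"].round(3))
s=r.read_state();print(s["tool_pos"],s["tool_rot"],s["opening"],r.pinch_z)
E
```

```text
side [[464.60436988   0.         317.47163469]
 [  0.         464.60436988 239.57562044]
 [  0.           0.           1.        ]] -0.11687847029602347 [[-0.92  -0.237  0.312  0.099]
 [-0.391  0.571 -0.721  0.856]
 [-0.008 -0.786 -0.618  0.856]
 [ 0.     0.     0.     1.   ]]
top [[621.1581117    0.         316.11312304]
 [  0.         621.1581117  239.87958676]
 [  0.           0.           1.        ]] -0.18419898385279193 [[-0.025 -0.992  0.125  0.271]
 [-1.     0.026  0.007 -0.002]
 [-0.01  -0.125 -0.992  1.651]
 [ 0.     0.     0.     1.   ]]
[ 0.16406538 -0.60256808  0.22198049] [-6.74029129e-04  9.91182499e-01  1.32502038e-01 -9.49717332e-05] 0.08789117772059056 -0.0187
```

View pics/side0.png

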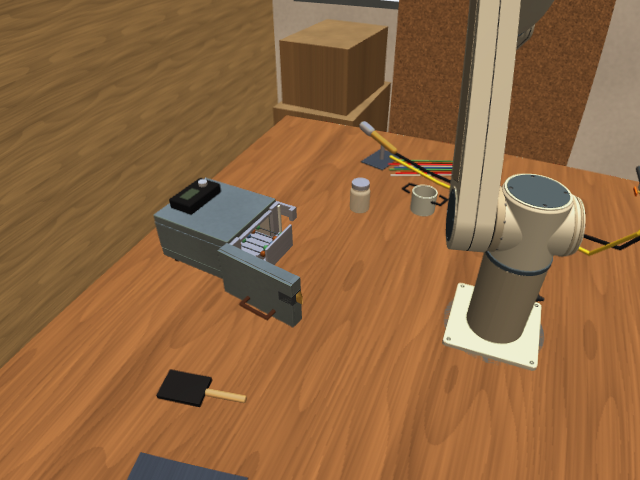

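View pics/top0.png

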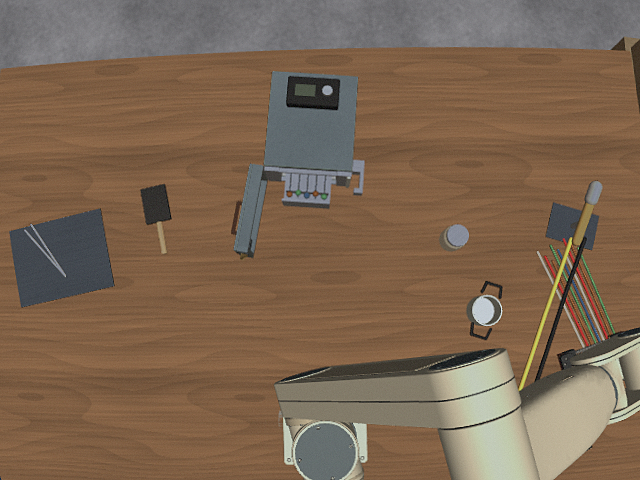

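The top view shows the kiln roof at (264–357, 72–172), the door at (235–267, 165–257) and the tray front at about (283–330, 205). The jar is at (456, 236), the pot at (486, 310) and the marver at (156, 204). I'll zoom in on the kiln next.

```bash
python3 - <<'E'
import cv2
a=cv2.imread("pics/top0.png")[60:270,220:380]
cv2.imwrite("pics/crop0.png",cv2.resize(a,None,fx=2.8*1,fy=2.8,interpolation=cv2.INTER_CUBIC))
b=cv2.imread("pics/side0.png")[170:330,150:310]
cv2.imwrite("pics/crop1.png",cv2.resize(b,None,fx=3.5,fy=3.5,interpolation=cv2.INTER_CUBIC))
E
```

```text
(no output)
```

View pics/crop0.png

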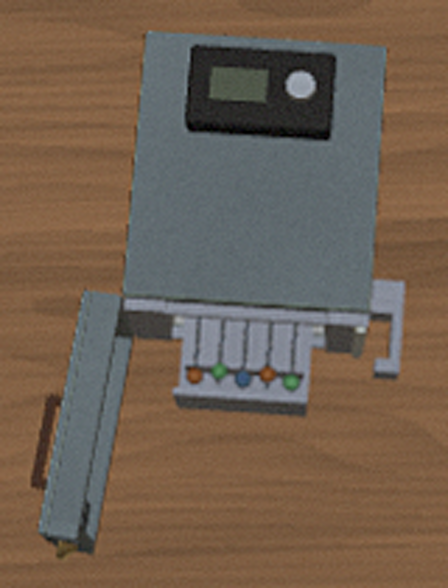

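View pics/crop1.png

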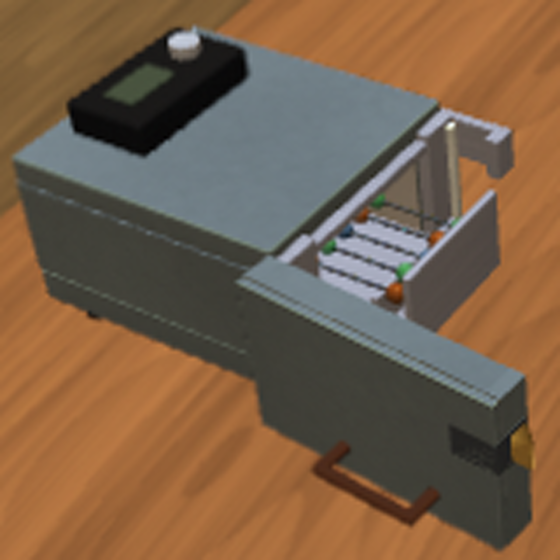

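The top crop shows the roof corners at crop (147,32), (386,47), (372,312) and (123,297). The door top runs from (85,290) to (40,535) on its outer side, with the inner free corner at (95,552). The tray plate's top front edge is about (177,393)–(307,405), and the strike's outer end is at (385,375).

```bash
cat > h.py <<'E'
import cv2,numpy as np
from rig import r
def ray(n,px):
    c=r.calibration(n);K=c["mtx"];q=(np.array(px,float)-K[:2,2])/[K[0,0],K[1,1]]
    p=q.copy()
    for _ in range(20): p=q/(1+c["k1"]*(p@p))
    return c["T"][:3,3],c["T"][:3,:3]@np.r_[p,1]
def onz(n,px,z):
    o,d=ray(n,px);return o+d*(z-o[2])/d[2]
def proj(n,P):
    c=r.calibration(n);q=np.linalg.inv(c["T"])@np.r_[P,1];p=q[:2]/q[2];p=p*(1+c["k1"]*(p@p));return p*[c["mtx"][0,0],c["mtx"][1,1]]+c["mtx"][:2,2]
E
python3 - <<'E'
from h import *
f=lambda x,y,z:onz("top",(x/2.8+220-.3,y/2.8+60-.3),z)
BL,BR,FR,FL=[f(*p,.16) for p in((147,32),(386,47),(372,312),(123,297))]
for n,p in zip("BL BR FR FL".split(),(BL,BR,FR,FL)):print(n,p.round(4))
nn=np.linalg.norm;print(nn(BL-BR),nn(FL-FR),nn(BL-FL),nn(BR-FR))
for n,p in {"doorHo":(85,290,.158),"doorFo":(40,535,.158),"doorFi":(95,552,.158),"trayL":(177,393,.13),"trayR":(307,405,.13),"strike":(385,375,.12)}.items():print(n,f(*p).round(4))
d=((BL-FL)+(BR-FR))[:2];th=np.arctan2(d[1],d[0]);th2=np.arctan2(*( (BL-BR)+(FL-FR))[:2]*[-1,1]);print("yaw",th,th2)
g=lambda x,y,z:onz("side",(x/3.5+150-.3,y/3.5+170-.3),z)
for n,p in {"BL":(14,160,.16),"FR":(440,105,.16),"FL":(272,250,.16),"doorHo":(238,280,.158),"doorFo":(498,408,.158),"doorFi":(525,375,.158),"trayR":(495,193,.13)}.items():print("side",n,g(*p).round(4))
for n,p,z in(("jar",(456,236),.1),("pot",(486,310),.07)):print(n,onz("top",p,z).round(3))
E
```

```text
BL [0.8955 0.1096 0.16  ]
BR [ 0.8746 -0.1069  0.16  ]
FR [ 0.6277 -0.0853  0.16  ]
FL [0.6473 0.1334 0.16  ]
0.21754250253004653 0.21964567395305215 0.24936720068254242 0.24790364693792738
doorHo [0.6552 0.1673 0.158 ]
doorFo [0.4384 0.2085 0.158 ]
doorFi [0.4224 0.1608 0.158 ]
trayL [0.5656 0.0889 0.13  ]
trayR [ 0.5516 -0.0264  0.13  ]
strike [ 0.579  -0.0973  0.12  ]
yaw -0.0915595372707516 -0.09276563189932176
side BL [0.8911 0.1151 0.16  ]
side FR [ 0.6245 -0.0736  0.16  ]
side FL [0.6494 0.1336 0.16  ]
side doorHo [0.6551 0.1688 0.158 ]
side doorFo [0.4377 0.213  0.158 ]
side doorFi [0.4349 0.1794 0.158 ]
side trayR [ 0.5536 -0.0219  0.13  ]
jar [ 0.468 -0.346  0.1  ]
pot [ 0.279 -0.422  0.07 ]
```

```bash
cat >> h.py <<'E'
from scipy.spatial.transform import Rotation as R
O=np.array([.6375,.024,0]);YAW=-.092;Kr=R.from_euler("z",YAW).as_matrix();H=O+Kr@[0,.11,.09]
def st():
    s=r.read_state();q=s["tool_rot"];T=R.from_quat([*q[1:],q[0]]).as_matrix()
    k=Kr.T@(s["tool_pos"]-O);print("t",round(s["time_s"],2),"kiln",k.round(4),"xang",np.arctan2(T[1,0],T[0,0]).round(3),"tz",T[:,2].round(3),"F_k",(Kr.T@s["wrist_force"]).round(1),"q1,6",s["joint_positions"][[0,5]].round(2),"op",round(s["opening"],3));return s,T
def to(kp,ang=None):
    s,T=st();w=O+Kr@np.array(kp);print("shift tool",(T.T@(w-s["tool_pos"])).round(4))
    if ang is not None: print("rz",-((ang-np.arctan2(T[1,0],T[0,0])+np.pi)%(2*np.pi)-np.pi))
def door(a,s,off,z):  # kiln pt at s from hinge along the door, off outward of the outer face
    D=R.from_euler("z",-a).as_matrix();p=np.array([0,.11,0])+D@[-.035-off,-s,0];p[2]=z;return p
E
echo
```

{"api": "play_rows", "payload": {"moves": "-1 0 0 -0.04 0 0 0;-1 0 0 -0.04 0 0 0;-1 .028 -.0292 0 0 0 0;-1 .028 -.0292 0 0 0 0;-1 .028 -.0292 0 0 0 0;-1 .028 -.0292 0 0 0 0;-1 .028 -.0292 0 0 0 0;-1 .028 -.0292 0 0 0 0;-1 .028 -.0292 0 0 0 0;-1 .028 -.0292 0 0 0 0", "squeeze": 40}}

```text
time_s: 1.1
tool_pos: [0.3193, -0.3171, 0.3025]
tool_rot: [-0.0, 0.991, 0.132, -0.0]
wrist_force: [0.3, -0.3, -0.2]
opening: 0.0114
grasp_force: 0.0
```

{"api": "play_rows", "payload": {"moves": "-1 .028 -.0292 0 0 0 0;-1 .028 -.0292 0 0 0 0;-1 .028 -.0292 0 0 0 0;-1 .028 -.0292 0 0 0 0;-1 .028 -.0292 0 0 0 0;-1 .028 -.0292 0 0 0 0;-1 .028 -.0292 0 0 0 0;-1 .028 -.0292 0 0 0 0;-1 .028 -.0292 0 0 0 0;-1 .028 -.0292 0 0 0 0"}}

```text
time_s: 2.1
tool_pos: [0.5128, 0.0382, 0.3025]
tool_rot: [0.0, 0.991, 0.133, -0.0]
wrist_force: [1.2, -1.0, -0.0]
opening: 0.0005
grasp_force: 0.0
```

{"api": "play_rows", "payload": {"moves": "-1 0 0 0 0 0 -.145;-1 0 0 0 0 0 -.145;-1 0 0 0 0 0 -.145;-1 0 0 0 0 0 -.145;-1 0 0 0 0 0 -.145;-1 0 0 0 0 0 -.145;-1 0 0 0 0 0 -.145;-1 0 0 0 0 0 -.145;-1 0 0 0 0 0 -.145;-1 0 0 0 0 0 -.145"}}

```text
time_s: 3.1
tool_pos: [0.5121, 0.0365, 0.3023]
tool_rot: [-0.0, 0.652, 0.758, -0.0]
wrist_force: [0.0, 0.1, 0.1]
opening: 0.0002
grasp_force: 0.0
```

{"api": "play_rows", "payload": {"moves": "-1 0 0 0 0 0 -.145;-1 0 0 0 0 0 -.145;-1 0 0 0 0 0 -.145;-1 0 0 0 0 0 -.145;-1 0 0 0 0 0 -.145;-1 0 0 0 0 0 -.145;-1 0 0 0 0 0 -.145;-1 0 0 0 0 0 -.145;-1 0 0 0 0 0 -.145;-1 0 0 0 0 0 -.03"}}

```text
time_s: 4.1
tool_pos: [0.5122, 0.0365, 0.3024]
tool_rot: [-0.0, 0.044, 0.999, -0.0]
wrist_force: [0.5, 0.0, 0.1]
opening: 0.0001
grasp_force: 0.0
```

```bash
python3 -c "
from h import *
to([-.12,0,.105],3.05)"
```

```text
t 4.1 kiln [-0.126   0.0009  0.3024] xang 3.053 tz [-0.001 -0.    -1.   ] F_k [0.5 0.1 0.1] q1,6 [ 0.05 -1.43] op 0.0
shift tool [-0.0061 -0.0009  0.1974]
rz 0.0032709283154472857
```

{"api": "play_rows", "payload": {"moves": "-1 0 0 .03 0 0 0;-1 0 0 .03 0 0 0;-1 0 0 .03 0 0 0;-1 0 0 .03 0 0 0;-1 0 0 .03 0 0 0;-1 0 0 .03 0 0 0;-1 0 0 .015 0 0 0;-1 -.01 0 0 0 0 0;-1 -.01 0 0 0 0 0;-1 -.005 0 0 0 0 0"}}

```text
time_s: 5.1
tool_pos: [0.54, 0.0342, 0.109]
tool_rot: [0.002, 0.046, 0.999, 0.0]
wrist_force: [-0.1, -0.7, 0.5]
opening: 0.0004
grasp_force: 0.0
```

{"api": "play_rows", "payload": {"moves": "-1 -.004 0 0 0 0 0;-1 -.004 0 0 0 0 0;-1 -.004 0 0 0 0 0;-1 -.004 0 0 0 0 0;-1 -.004 0 0 0 0 0;-1 -.004 0 0 0 0 0;-1 -.004 0 0 0 0 0;-1 -.004 0 0 0 0 0;-1 -.004 0 0 0 0 0;-1 -.004 0 0 0 0 0"}}

```text
time_s: 6.1
tool_pos: [0.5774, 0.0305, 0.1076]
tool_rot: [-0.0, 0.045, 0.999, -0.0]
wrist_force: [-2.7, -0.4, 1.3]
opening: 0.0005
grasp_force: 1.5
```

```bash
python3 -c "
from h import *
cv2.imwrite('pics/s1.png',cv2.resize(r.grab_frame('side')[130:370,130:450,::-1],None,fx=2,fy=2))
to([-.022,0,.105],3.05)"
```

```text
t 6.15 kiln [-0.0597  0.001   0.1076] xang 3.051 tz [ 0.001 -0.    -1.   ] F_k [-2.4 -1.2 -0.3] q1,6 [ 0.03 -1.45] op 0.001
shift tool [-0.0377 -0.001   0.0027]
rz 0.0007712765158651713
```

View pics/s1.png

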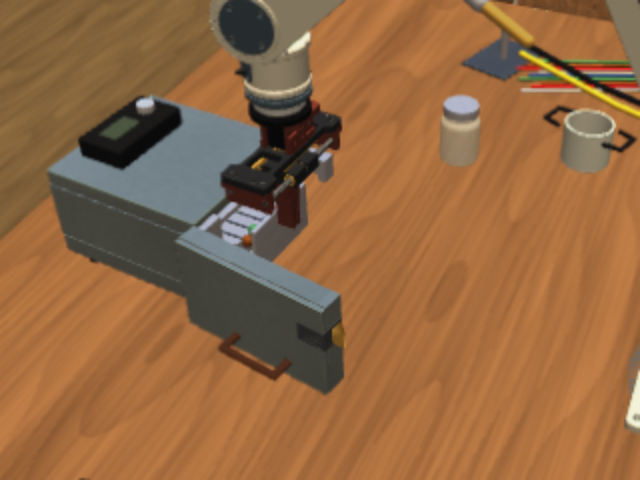

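The fingers are on the tray plate, seen at crop (290,200), and are pushing it with the gripper body clear of the roof.

{"api": "play_rows", "payload": {"moves": "-1 -.004 0 0 0 0 0;-1 -.004 0 0 0 0 0;-1 -.004 0 0 0 0 0;-1 -.004 0 0 0 0 0;-1 -.004 0 0 0 0 0;-1 -.003 0 0 0 0 0;-1 -.003 0 0 0 0 0;-1 -.002 0 0 0 0 0;-1 -.001 0 0 0 0 0;-1 -.001 0 0 0 0 0"}}

```text
time_s: 7.15
tool_pos: [0.607, 0.0279, 0.1076]
tool_rot: [-0.0, 0.045, 0.999, 0.0]
wrist_force: [-3.0, -1.6, -1.6]
opening: 0.0006
grasp_force: 1.3
```

{"api": "play_rows", "payload": {"moves": "-1 -.001 0 0 0 0 0;-1 -.001 0 0 0 0 0;-1 -.001 0 0 0 0 0;-1 -.001 0 0 0 0 0;-1 -.001 0 0 0 0 0;-1 0 0 0 0 0 0;-1 0 0 0 0 0 0;-1 0 0 0 0 0 0;-1 0 0 0 0 0 0;-1 0 0 0 0 0 0"}}

```text
time_s: 8.15
tool_pos: [0.6123, 0.0276, 0.1078]
tool_rot: [0.0, 0.045, 0.999, 0.0]
wrist_force: [-1.3, 0.2, -1.9]
opening: 0.0003
grasp_force: 0.7
```

{"api": "play_rows", "payload": {"moves": "-1 -.001 0 0 0 0 0;-1 -.001 0 0 0 0 0;-1 -.001 0 0 0 0 0;-1 0 0 0 0 0 0;-1 0 0 0 0 0 0;-1 0 0 0 0 0 0;-1 0 0 0 0 0 0;-1 0 0 0 0 0 0;-1 0 0 0 0 0 0;-1 0 0 0 0 0 0"}}

```text
time_s: 9.15
tool_pos: [0.6153, 0.0271, 0.1078]
tool_rot: [0.0, 0.045, 0.999, -0.0]
wrist_force: [-0.7, 0.9, 1.0]
opening: 0.0003
grasp_force: 0.2
```

{"api": "play_rows", "payload": {"moves": "-1 -.001 0 0 0 0 0;-1 -.001 0 0 0 0 0;-1 0 0 0 0 0 0;-1 0 0 0 0 0 0;-1 0 0 0 0 0 0;-1 0 0 0 0 0 0;-1 0 0 0 0 0 0;-1 0 0 0 0 0 0;-1 0 0 0 0 0 0;-1 0 0 0 0 0 0"}}

```text
time_s: 10.15
tool_pos: [0.6168, 0.0269, 0.1077]
tool_rot: [-0.0, 0.045, 0.999, -0.0]
wrist_force: [-4.8, -1.0, 2.8]
opening: 0.0003
grasp_force: 2.0
```

{"api": "play_rows", "payload": {"moves": "-1 -.001 0 0 0 0 0;-1 0 0 0 0 0 0;-1 0 0 0 0 0 0;-1 0 0 0 0 0 0;-1 0 0 0 0 0 0;-1 0 0 0 0 0 0;-1 0 0 0 0 0 0;-1 0 0 0 0 0 0;-1 0 0 0 0 0 0;-1 0 0 0 0 0 0"}}

```text
time_s: 11.15
tool_pos: [0.6169, 0.027, 0.1076]
tool_rot: [-0.001, 0.045, 0.999, -0.0]
wrist_force: [-7.3, -0.6, 5.4]
opening: 0.0001
grasp_force: 3.7
```

{"api": "play_rows", "payload": {"moves": "-1 -.001 0 0 0 0 0;-1 -.0005 0 0 0 0 0;-1 0 0 0 0 0 0;-1 0 0 0 0 0 0;-1 0 0 0 0 0 0;-1 0 0 0 0 0 0;-1 0 0 0 0 0 0;-1 0 0 0 0 0 0;-1 0 0 0 0 0 0;-1 0 0 0 0 0 0"}}

```text
time_s: 12.15
tool_pos: [0.6169, 0.0269, 0.1076]
tool_rot: [-0.003, 0.045, 0.999, -0.0]
wrist_force: [-12.4, 1.2, 10.9]
opening: 0.0007
grasp_force: 6.3
```

{"api": "play_rows", "payload": {"moves": "-1 .005 0 0 0 0 0;-1 .02 0 0 0 0 0;-1 .03 0 0 0 0 0;-1 .03 0 0 0 0 0;-1 0 0 -.04 0 0 0;-1 0 0 -.04 0 0 0;-1 0 0 -.04 0 0 0;-1 0 0 -.03 0 0 0;-1 0 0 0 0 0 0;-1 0 0 0 0 0 0"}}

```text
time_s: 13.15
tool_pos: [0.5356, 0.0345, 0.2582]
tool_rot: [0.001, 0.045, 0.999, 0.0]
wrist_force: [-0.4, -0.6, -0.5]
opening: 0.0005
grasp_force: 0.0
```

```bash
python3 -c "
from h import *
print(door(1.67,.17,.06,.13),door(1.67,.17,.01,.13))
to(door(1.67,.17,.06,.25),np.pi+YAW-1.67)
I=np.hstack([cv2.resize(r.grab_frame('side')[150:350,150:350,::-1],None,fx=2,fy=2),cv2.resize(r.grab_frame('top')[70:270,200:400,::-1],None,fx=2,fy=2)]);cv2.imwrite('pics/s2.png',I)"
```

```text
[-0.15975527  0.22136989  0.13      ] [-0.16470732  0.17161573  0.13      ]
t 13.15 kiln [-0.1024  0.0011  0.2582] xang 3.051 tz [ 0.003  0.    -1.   ] F_k [-0.4 -0.7 -0.5] q1,6 [ 0.04 -1.44] op 0.0
shift tool [0.0571 0.2203 0.0081]
rz 1.6712133678356915
```

View pics/s2.png

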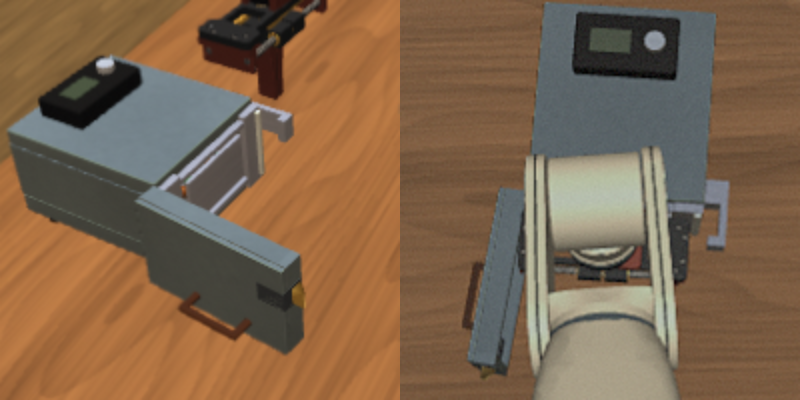

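The left half shows the tray home, with its plate inside the frame at (225,180). The door is still open. I'll cross over the door to its outer side.

{"api": "play_rows", "payload": {"moves": "-1 .0115 .044 0 0 0 0;-1 .0115 .044 0 0 0 0;-1 .0115 .044 0 0 0 0;-1 .0115 .044 0 0 0 0;-1 .0115 .044 0 0 0 0;-1 0 0 0 0 0 .14;-1 0 0 0 0 0 .14;-1 0 0 0 0 0 .14;-1 0 0 0 0 0 .14;-1 0 0 0 0 0 .14"}}

```text
time_s: 14.25
tool_pos: [0.4968, 0.2586, 0.2556]
tool_rot: [-0.001, 0.388, 0.922, -0.001]
wrist_force: [0.4, 0.5, -0.8]
opening: 0.0006
grasp_force: 0.0
```

{"api": "play_rows", "payload": {"moves": "-1 0 0 0 0 0 .14;-1 0 0 0 0 0 .14;-1 0 0 0 0 0 .14;-1 0 0 0 0 0 .14;-1 0 0 0 0 0 .14;-1 0 0 0 0 0 .14;-1 0 0 0 0 0 .13;-1 0 0 0 0 0 0;-1 0 0 0 0 0 0;-1 0 0 0 0 0 0"}}

```text
time_s: 15.25
tool_pos: [0.4973, 0.2587, 0.2569]
tool_rot: [-0.0, 0.77, 0.638, -0.001]
wrist_force: [0.2, 0.1, -0.5]
opening: 0.0005
grasp_force: 0.0
```

```bash
python3 -c "
from h import *
to(door(1.67,.17,.04,.115),np.pi+YAW-1.67)
I=cv2.resize(r.grab_frame('side')[100:350,150:400,::-1],None,fx=2,fy=2);cv2.imwrite('pics/s3.png',I)"
```

```text
t 15.25 kiln [-0.1612  0.2208  0.2569] xang 1.383 tz [-0.001 -0.001 -1.   ] F_k [ 0.2  0.1 -0.5] q1,6 [0.46 0.65] op 0.001
shift tool [-0.0192  0.0014  0.142 ]
rz 0.003750518178767148
```

View pics/s3.png

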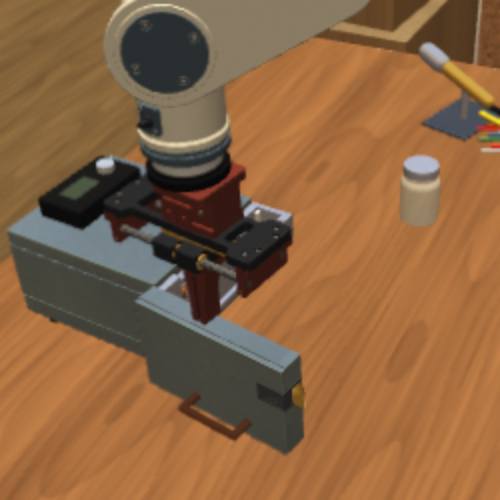

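The gripper hovers above, with its fingertip drawn at crop (205,318), full image about (252,259). I'll check that against the projected TCP before descending.

```bash
python3 -c "
from h import *
print(proj('side',r.read_state()['tool_pos']), proj('side',O+Kr@door(1.67,.22,0,.158)))"
```

```text
[253.11101673 257.03078105] [292.41430132 285.23996581]
```

It matches. Descend and approach.

{"api": "play_rows", "payload": {"moves": "-1 0 0 .03 0 0 0;-1 0 0 .03 0 0 0;-1 0 0 .03 0 0 0;-1 0 0 .03 0 0 0;-1 0 0 .02 0 0 0;-1 -.01 0 0 0 0 0;-1 -.01 0 0 0 0 0;-1 -.01 0 0 0 0 0;-1 -.005 0 0 0 0 0;-1 -.005 0 0 0 0 0"}}

```text
time_s: 16.3
tool_pos: [0.4905, 0.219, 0.1188]
tool_rot: [0.0, 0.771, 0.637, 0.001]
wrist_force: [0.2, 0.9, -1.3]
opening: 0.0004
grasp_force: 0.0
```

```bash
python3 -c "
from h import *
to(door(1.67,.17,.01,.117),np.pi+YAW-1.67)"
```

```text
t 16.3 kiln [-0.1643  0.1806  0.1188] xang 1.38 tz [ 0.002  0.001 -1.   ] F_k [ 0.1  0.9 -1.3] q1,6 [0.4  0.59] op 0.0
shift tool [-0.009   0.0005  0.0018]
rz 0.0006307384965227314
```

{"api": "play_rows", "payload": {"moves": "-1 -.004 0 0 0 0 0;-1 -.004 0 0 0 0 0;-1 -.003 0 0 0 0 0;-1 -.0086 -.002 0 0 0 -.05;-1 -.0086 -.002 0 0 0 -.05;-1 -.0086 -.002 0 0 0 -.05;-1 -.0086 -.002 0 0 0 -.05;-1 -.0086 -.002 0 0 0 -.05;-1 -.0086 -.002 0 0 0 -.05;-1 -.0086 -.002 0 0 0 -.05"}}

```text
time_s: 17.3
tool_pos: [0.4717, 0.1492, 0.1178]
tool_rot: [0.0, 0.647, 0.762, 0.0]
wrist_force: [0.6, 1.3, -0.0]
opening: 0.0006
grasp_force: 0.5
```

```bash
python3 -c "
from h import *
to(door(1.32,.17,.01,.117),np.pi+YAW-1.32)"
```

```text
t 17.3 kiln [-0.1766  0.1095  0.1178] xang 1.733 tz [ 0.001  0.    -1.   ] F_k [ 0.5  1.4 -0. ] q1,6 [0.28 0.12] op 0.001
shift tool [0.0017 0.0012 0.0008]
rz 0.003591526135469536
```

{"api": "play_rows", "payload": {"moves": "-1 -.0086 -.002 0 0 0 -.05;-1 -.0086 -.002 0 0 0 -.05;-1 -.0086 -.002 0 0 0 -.05;-1 -.0086 -.002 0 0 0 -.05;-1 -.0086 -.002 0 0 0 -.05;-1 -.0086 -.002 0 0 0 -.05;-1 -.0086 -.002 0 0 0 -.05;-1 -.0086 -.002 0 0 0 -.05;-1 -.0086 -.002 0 0 0 -.05;-1 -.0086 -.002 0 0 0 -.05"}}

```text
time_s: 18.3
tool_pos: [0.4852, 0.0629, 0.1177]
tool_rot: [-0.0, 0.439, 0.899, 0.0]
wrist_force: [0.1, 1.4, 0.2]
opening: 0.0007
grasp_force: 0.5
```

```bash
python3 -c "
from h import *
to(door(.82,.17,.01,.117),np.pi+YAW-.82)
I=np.hstack([cv2.resize(r.grab_frame('side')[150:350,150:350,::-1],None,fx=2,fy=2),cv2.resize(r.grab_frame('top')[70:270,200:400,::-1],None,fx=2,fy=2)]);cv2.imwrite('pics/s4.png',I)"
```

```text
t 18.3 kiln [-0.1552  0.0247  0.1177] xang 2.233 tz [-0.  0. -1.] F_k [-0.   1.4  0.2] q1,6 [ 0.1  -0.56] op 0.001
shift tool [0.0015 0.0017 0.0007]
rz 0.0035204224921496774
```

View pics/s4.png

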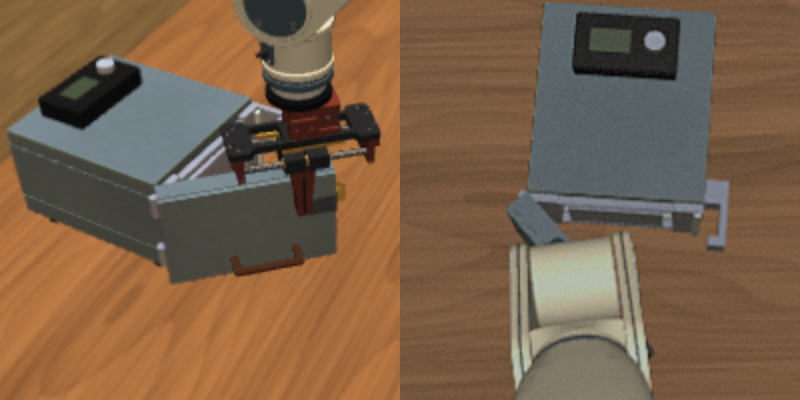

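The door follows the fingertip, which is at (300,205) in the left half, and the tray is home. I'll continue closing.

{"api": "play_rows", "payload": {"moves": "-1 -.0086 -.0018 0 0 0 -.05;-1 -.0086 -.0018 0 0 0 -.05;-1 -.0086 -.0018 0 0 0 -.05;-1 -.0086 -.0018 0 0 0 -.05;-1 -.0086 -.0018 0 0 0 -.05;-1 -.0086 -.0018 0 0 0 -.05;-1 -.0086 -.0018 0 0 0 -.05;-1 -.0086 -.0018 0 0 0 -.05;-1 -.0086 -.0018 0 0 0 -.05;-1 -.0086 -.0018 0 0 0 -.05"}}

```text
time_s: 19.4
tool_pos: [0.5392, -0.0045, 0.1173]
tool_rot: [-0.001, 0.204, 0.979, -0.0]
wrist_force: [-1.8, -1.1, -0.7]
opening: 0.0006
grasp_force: 0.6
```

{"api": "play_rows", "payload": {"moves": "-1 -.0035 -.0008 0 0 0 -.02;-1 -.0035 -.0008 0 0 0 -.02;-1 -.0035 -.0008 0 0 0 -.02;-1 -.0035 -.0008 0 0 0 -.02;-1 -.0017 -.0004 0 0 0 -.01;-1 -.0017 -.0004 0 0 0 -.01;-1 -.0017 -.0004 0 0 0 -.01;-1 0 0 0 0 0 0;-1 0 0 0 0 0 0;-1 0 0 0 0 0 0"}}

```text
time_s: 20.4
tool_pos: [0.5561, -0.0155, 0.1177]
tool_rot: [0.0, 0.15, 0.989, 0.0]
wrist_force: [0.2, -0.1, 0.6]
opening: 0.0004
grasp_force: 0.0
```

```bash
python3 -c "
from h import *
to(door(.2,.17,.01,.117),np.pi+YAW-.2)"
```

```text
t 20.4 kiln [-0.0774 -0.0468  0.1177] xang 2.841 tz [ 0.  0. -1.] F_k [ 0.2 -0.1  0.6] q1,6 [-0.05 -1.32] op 0.0
shift tool [ 0.0003 -0.001   0.0007]
rz -0.008882623643816867
```

{"api": "play_rows", "payload": {"moves": "-1 -.001 -.0002 0 0 0 -.006;-1 -.001 -.0002 0 0 0 -.006;-1 -.001 -.0002 0 0 0 -.006;-1 -.001 -.0002 0 0 0 -.006;-1 -.001 -.0002 0 0 0 -.006;-1 -.001 -.0002 0 0 0 -.006;-1 -.001 -.0002 0 0 0 -.006;-1 -.001 -.0002 0 0 0 -.006;-1 0 0 0 0 0 0;-1 0 0 0 0 0 0"}}

```text
time_s: 21.4
tool_pos: [0.5635, -0.0193, 0.1177]
tool_rot: [0.0, 0.126, 0.992, 0.0]
wrist_force: [0.4, -0.5, 0.2]
opening: 0.0003
grasp_force: 0.0
```

{"api": "play_rows", "payload": {"moves": "-1 -.001 -.0002 0 0 0 -.006;-1 -.001 -.0002 0 0 0 -.006;-1 -.001 -.0002 0 0 0 -.006;-1 -.001 -.0002 0 0 0 -.006;-1 0 0 0 0 0 0;-1 0 0 0 0 0 0;-1 0 0 0 0 0 0;-1 0 0 0 0 0 0;-1 0 0 0 0 0 0;-1 0 0 0 0 0 0"}}

```text
time_s: 22.4
tool_pos: [0.5662, -0.0209, 0.1176]
tool_rot: [-0.001, 0.114, 0.993, 0.0]
wrist_force: [-4.6, 1.3, 3.6]
opening: 0.0004
grasp_force: 2.6
```

```bash
python3 -c "
from h import *
to(door(.13,.17,.01,.117),np.pi+YAW-.13)"
```

```text
t 22.4 kiln [-0.0669 -0.0512  0.1176] xang 2.913 tz [-0.002  0.    -1.   ] F_k [-4.7  0.9  3.6] q1,6 [-0.06 -1.4 ] op 0.0
shift tool [-0.0005 -0.0014  0.0006]
rz -0.00662365537151155
```

Latch contact is at about 0.135 rad. I'll advance 1 to 2 mm at a time.

{"api": "play_rows", "payload": {"moves": "-1 -.001 0 0 0 0 -.006;-1 -.001 0 0 0 0 -.006;-1 0 0 0 0 0 0;-1 0 0 0 0 0 0;-1 0 0 0 0 0 0;-1 0 0 0 0 0 0;-1 0 0 0 0 0 0;-1 0 0 0 0 0 0;-1 0 0 0 0 0 0;-1 0 0 0 0 0 0"}}

```text
time_s: 23.4
tool_pos: [0.5689, -0.0214, 0.1176]
tool_rot: [-0.0, 0.108, 0.994, 0.0]
wrist_force: [-2.7, -0.6, -0.8]
opening: 0.0006
grasp_force: 1.0
```

{"api": "play_rows", "payload": {"moves": "-1 -.001 0 0 0 0 -.006;-1 0 0 0 0 0 0;-1 0 0 0 0 0 0;-1 0 0 0 0 0 0;-1 0 0 0 0 0 0;-1 0 0 0 0 0 0;-1 0 0 0 0 0 0;-1 0 0 0 0 0 0;-1 0 0 0 0 0 0;-1 0 0 0 0 0 0"}}

```text
time_s: 24.4
tool_pos: [0.5701, -0.0217, 0.1178]
tool_rot: [0.0, 0.105, 0.994, 0.0]
wrist_force: [-2.0, -0.6, -0.3]
opening: 0.0002
grasp_force: 0.5
```

{"api": "play_rows", "payload": {"moves": "-1 -.001 0 0 0 0 -.006;-1 -.001 0 0 0 0 -.006;-1 0 0 0 0 0 0;-1 0 0 0 0 0 0;-1 0 0 0 0 0 0;-1 0 0 0 0 0 0;-1 0 0 0 0 0 0;-1 0 0 0 0 0 0;-1 0 0 0 0 0 0;-1 0 0 0 0 0 0"}}

```text
time_s: 25.4
tool_pos: [0.572, -0.0221, 0.1177]
tool_rot: [0.0, 0.099, 0.995, 0.0]
wrist_force: [-1.0, -0.9, -0.1]
opening: 0.0004
grasp_force: 0.5
```

{"api": "play_rows", "payload": {"moves": "-1 -.001 0 0 0 0 -.006;-1 -.001 0 0 0 0 -.006;-1 0 0 0 0 0 0;-1 0 0 0 0 0 0;-1 0 0 0 0 0 0;-1 0 0 0 0 0 0;-1 0 0 0 0 0 0;-1 0 0 0 0 0 0;-1 0 0 0 0 0 0;-1 0 0 0 0 0 0"}}

```text
time_s: 26.4
tool_pos: [0.5739, -0.0224, 0.1177]
tool_rot: [0.0, 0.093, 0.996, 0.0]
wrist_force: [-2.4, -0.4, -1.1]
opening: 0.0005
grasp_force: 0.6
```

```bash
python3 -c "
from h import *
to(door(.09,.17,.01,.117),np.pi+YAW-.09)"
```

```text
t 26.4 kiln [-0.059  -0.0521  0.1177] xang 2.955 tz [ 0.  0. -1.] F_k [-2.3 -0.6 -1.1] q1,6 [-0.06 -1.44] op 0.0
shift tool [ 0.0007 -0.0033  0.0007]
rz -0.00476886694386236
```

{"api": "play_rows", "payload": {"moves": "-1 -.001 0 0 0 0 -.006;-1 -.001 0 0 0 0 -.006;-1 0 0 0 0 0 0;-1 0 0 0 0 0 0;-1 0 0 0 0 0 0;-1 0 0 0 0 0 0;-1 0 0 0 0 0 0;-1 0 0 0 0 0 0;-1 0 0 0 0 0 0;-1 0 0 0 0 0 0"}}

```text
time_s: 27.4
tool_pos: [0.5759, -0.0228, 0.1177]
tool_rot: [0.0, 0.087, 0.996, 0.0]
wrist_force: [-2.0, -1.8, -0.7]
opening: 0.0002
grasp_force: 0.7
```

{"api": "play_rows", "payload": {"moves": "-1 -.001 0 0 0 0 -.006;-1 0 0 0 0 0 0;-1 0 0 0 0 0 0;-1 0 0 0 0 0 0;-1 0 0 0 0 0 0;-1 0 0 0 0 0 0;-1 0 0 0 0 0 0;-1 0 0 0 0 0 0;-1 0 0 0 0 0 0;-1 0 0 0 0 0 0"}}

```text
time_s: 28.4
tool_pos: [0.5764, -0.0231, 0.1177]
tool_rot: [-0.0, 0.084, 0.996, -0.0]
wrist_force: [-4.6, -1.0, 1.6]
opening: 0.0008
grasp_force: 2.3
```

{"api": "play_rows", "payload": {"moves": "-1 -.001 0 0 0 0 -.006;-1 0 0 0 0 0 0;-1 0 0 0 0 0 0;-1 0 0 0 0 0 0;-1 0 0 0 0 0 0;-1 0 0 0 0 0 0;-1 0 0 0 0 0 0;-1 0 0 0 0 0 0;-1 0 0 0 0 0 0;-1 0 0 0 0 0 0"}}

```text
time_s: 29.4
tool_pos: [0.5771, -0.0233, 0.1176]
tool_rot: [-0.001, 0.081, 0.997, -0.0]
wrist_force: [-5.3, -2.6, 2.3]
opening: 0.0004
grasp_force: 2.6
```

{"api": "play_rows", "payload": {"moves": "-1 -.001 0 0 0 0 -.006;-1 0 0 0 0 0 0;-1 0 0 0 0 0 0;-1 0 0 0 0 0 0;-1 0 0 0 0 0 0;-1 0 0 0 0 0 0;-1 0 0 0 0 0 0;-1 0 0 0 0 0 0;-1 0 0 0 0 0 0;-1 0 0 0 0 0 0"}}

```text
time_s: 30.4
tool_pos: [0.5777, -0.0236, 0.1176]
tool_rot: [-0.001, 0.078, 0.997, -0.0]
wrist_force: [-7.7, -2.5, 3.4]
opening: 0.0004
grasp_force: 3.3
```

{"api": "play_rows", "payload": {"moves": "-1 -.001 0 0 0 0 -.003;-1 0 0 0 0 0 0;-1 0 0 0 0 0 0;-1 0 0 0 0 0 0;-1 0 0 0 0 0 0;-1 0 0 0 0 0 0;-1 0 0 0 0 0 0;-1 0 0 0 0 0 0;-1 0 0 0 0 0 0;-1 0 0 0 0 0 0"}}

```text
time_s: 31.4
tool_pos: [0.5785, -0.0237, 0.1175]
tool_rot: [-0.001, 0.077, 0.997, -0.0]
wrist_force: [-7.1, -2.9, 4.4]
opening: 0.0004
grasp_force: 3.5
```

```bash
python3 -c "
from h import *
to(door(.05,.17,.01,.117),np.pi+YAW-.05)"
```

```text
t 31.4 kiln [-0.0543 -0.053   0.1175] xang 2.988 tz [-0.002 -0.    -1.   ] F_k [-6.8 -3.6  4.4] q1,6 [-0.06 -1.48] op 0.0
shift tool [-0.0012 -0.0045  0.0005]
rz -0.011842730032108228
```

{"api": "play_rows", "payload": {"moves": "-1 -.001 0 0 0 0 -.003;-1 0 0 0 0 0 0;-1 0 0 0 0 0 0;-1 0 0 0 0 0 0;-1 0 0 0 0 0 0;-1 0 0 0 0 0 0;-1 0 0 0 0 0 0;-1 0 0 0 0 0 0;-1 0 0 0 0 0 0;-1 0 0 0 0 0 0"}}

```text
time_s: 32.4
tool_pos: [0.579, -0.0239, 0.1175]
tool_rot: [-0.002, 0.075, 0.997, -0.0]
wrist_force: [-9.6, -2.8, 6.1]
opening: 0.0005
grasp_force: 4.5
```

{"api": "play_rows", "payload": {"moves": "-1 -.001 0 0 0 0 -.003;-1 0 0 0 0 0 0;-1 0 0 0 0 0 0;-1 0 0 0 0 0 0;-1 0 0 0 0 0 0;-1 0 0 0 0 0 0;-1 0 0 0 0 0 0;-1 0 0 0 0 0 0;-1 0 0 0 0 0 0;-1 0 0 0 0 0 0"}}

```text
time_s: 33.4
tool_pos: [0.5795, -0.0242, 0.1175]
tool_rot: [-0.002, 0.074, 0.997, -0.0]
wrist_force: [-11.2, -3.4, 6.3]
opening: 0.0005
grasp_force: 5.2
```

{"api": "play_rows", "payload": {"moves": "-1 -.001 0 0 0 0 -.003;-1 0 0 0 0 0 0;-1 0 0 0 0 0 0;-1 0 0 0 0 0 0;-1 0 0 0 0 0 0;-1 0 0 0 0 0 0;-1 0 0 0 0 0 0;-1 0 0 0 0 0 0;-1 0 0 0 0 0 0;-1 0 0 0 0 0 0"}}

```text
time_s: 34.4
tool_pos: [0.5797, -0.0242, 0.1175]
tool_rot: [-0.003, 0.072, 0.997, -0.0]
wrist_force: [-13.8, -2.6, 8.7]
opening: 0.0006
grasp_force: 6.6
```

{"api": "play_rows", "payload": {"moves": "-1 -.001 0 0 0 0 -.003;-1 0 0 0 0 0 0;-1 0 0 0 0 0 0;-1 0 0 0 0 0 0;-1 0 0 0 0 0 0;-1 0 0 0 0 0 0;-1 0 0 0 0 0 0;-1 0 0 0 0 0 0;-1 0 0 0 0 0 0;-1 0 0 0 0 0 0"}}

```text
time_s: 35.4
tool_pos: [0.5796, -0.0243, 0.1174]
tool_rot: [-0.004, 0.071, 0.997, -0.0]
wrist_force: [-17.9, -3.0, 12.6]
opening: 0.0006
grasp_force: 8.5
```

The door has hit its rigid stop at about 18 N, so I'll back off slowly and look.

{"api": "play_rows", "payload": {"moves": "-1 .002 0 0 0 0 0;-1 .002 0 0 0 0 0;-1 .004 0 0 0 0 0;-1 .01 0 0 0 0 0;-1 .02 0 0 0 0 0;-1 .03 0 0 0 0 0;-1 .03 0 0 0 0 0;-1 .03 0 0 0 0 0;-1 0 0 0 0 0 0;-1 0 0 0 0 0 0"}}

```text
time_s: 36.4
tool_pos: [0.4575, -0.0058, 0.1182]
tool_rot: [0.001, 0.071, 0.997, 0.0]
wrist_force: [0.3, -0.9, -0.2]
opening: 0.0002
grasp_force: 0.0
```

{"api": "play_rows", "payload": {"moves": "-1 0 0 -.04 0 0 0;-1 0 0 -.04 0 0 0;-1 0 0 -.04 0 0 0;-1 0 0 -.04 0 0 0;-1 .02 0 -.02 0 0 0;-1 0 0 0 0 0 0;-1 0 0 0 0 0 0;-1 0 0 0 0 0 0;-1 0 0 0 0 0 0;-1 0 0 0 0 0 0"}}

```text
time_s: 37.4
tool_pos: [0.4371, -0.0032, 0.2966]
tool_rot: [-0.001, 0.071, 0.997, -0.0]
wrist_force: [0.6, 0.7, 0.2]
opening: 0.0003
grasp_force: 0.0
```

```bash
python3 -c "
from h import *
st()
I=np.hstack([cv2.resize(r.grab_frame('side')[170:320,150:300,::-1],None,fx=2.66,fy=2.66,interpolation=cv2.INTER_CUBIC),cv2.resize(r.grab_frame('top')[60:210,230:380,::-1],None,fx=2.66,fy=2.66,interpolation=cv2.INTER_CUBIC)]);cv2.imwrite('pics/s5.png',I)
for a in(.05,.14):print(a,(proj('side',O+Kr@door(a,.22,0,.158))-[150,170])*2.66,(proj('top',O+Kr@door(a,.22,0,.158))-[230,60])*2.66+[399,0])"
```

```text
t 37.4 kiln [-0.197  -0.0455  0.2966] xang 3.0 tz [-0.002  0.    -1.   ] F_k [0.5 0.7 0.2] q1,6 [-0.03 -1.46] op 0.0
0.05 [373.61251605  86.54867756] [720.05093643 344.72547028]
0.14 [387.54390163  93.93148772] [713.37146045 365.00005543]
```

View pics/s5.png

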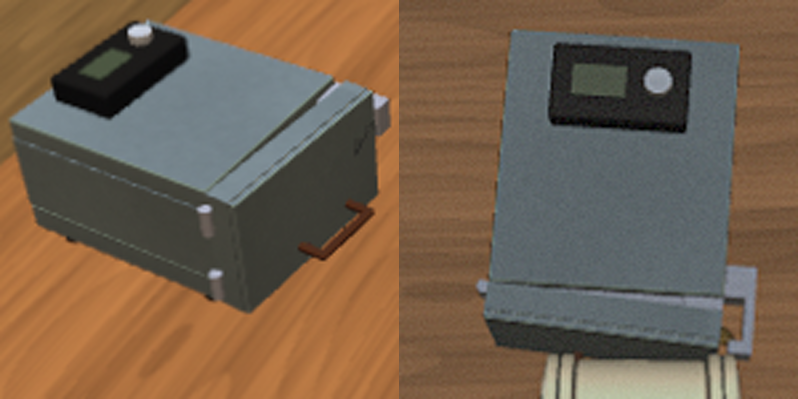

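The door looks shut, with the brass tongue behind the strike hook at (727,332) in the right half. I'll use one close view of the latch to confirm.

```bash
python3 -c "
from h import *
f=lambda n,x,y:cv2.resize(np.mean([r.grab_frame(n)[y:y+40,x:x+40,::-1].astype(float) for _ in range(4)],0).astype('uint8'),None,fx=10,fy=10,interpolation=cv2.INTER_CUBIC)
cv2.imwrite('pics/s6.png',np.hstack([f('side',265,190),f('top',340,160)]))
for n,x,y in(('side',265,190),('top',340,160)):
  for a in(.04,.05,.06,.07):print(n,a,(proj(n,O+Kr@door(a,.22,0,.158))-[x,y])*10)"
```

```text
side 0.04 [248.50890882 122.49005048]
side 0.05 [254.55833103 125.37096826]
side 0.06 [260.56319437 128.29273435]
side 0.07 [266.52295084 131.25525724]
top 0.04 [109.30645438 287.37969401]
top 0.05 [106.95840764 295.96041458]
top 0.06 [104.52139021 304.52117241]
top 0.07 [101.99559565 313.06106611]
```

View pics/s6.png

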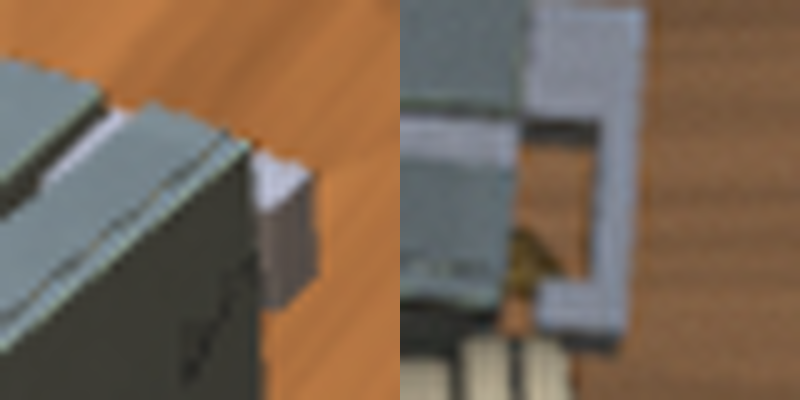

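The brass tongue, at (510–570, 230–290) in the right half, stands fully out behind the hook, whose inner end is at (535, 285). The door is latched and the robot is clear.

```bash
python3 -c "
from rig import r
print(r.job_done())"
```

```text
the job is handed in; nothing more can be done
None
```

I pushed the tray home to its stop, then closed the door and pressed it to about 18 N against its rigid stop; in the final close-up the latch had snapped in behind the strike, and the job is handed in with the arm clear and nothing else on the bench touched.

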